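# Load the bench shaker and hold its locking collar home

### The job

Stand the two amber sample jars upright in the shaker's tray, one in the cell at each end. Then turn the knurled collar in the middle of the tray, pressing lightly, until its hidden keyway drops over the pin, and push it fully home. The collar is sprung, so finish while still holding it pushed down; leave the tube rack and beaker alone.

Things in the scene. Friction and masses are not known exactly. Their poses are not given: they have to be found in the camera images.
- shaker: bench shaker, fixed white housing 250 x 310 mm (x by y). Origin: centre of its underside, on the bench; z up. On top a grey tray 298 mm long along y, 68 wide, with a square open cell at each end and, in the open bay between, the collar on a steel spindle (18 mm thick, its end 169 mm above the bench). Tray walls are 5 mm thick, their tops 105 mm above the bench
- cell_left (a point): centre of the floor, 75 mm above the bench, of the tray cell on the shaker's +y side; cell 58 x 58 mm inside, walls 30 mm high, centre 115 mm from the spindle's axis
- cell_right (a point): the same for the cell on the shaker's -y side
- jar1: amber sample jar with a white screw lid, a plain cylinder 44 mm in diameter and 80 mm tall (lid: the top 22 mm), 0.08 to 0.17 kg, standing on the bench. Origin: centre of its underside. It may go in either cell
- jar2: a second jar, identical to jar1
- collar: dark steel knurled collar, upright cylinder 50 mm in diameter, 38 tall, that turns either way on the spindle and slides down it. Origin: centre of its underside, 125 mm above the bench when up. Inside, unseen: four keyways a quarter turn apart; the pin on the spindle is 0.35 to 1.22 rad from the next one, whichever way you turn. A keyway takes it within 0.09 rad. Turning takes under 0.15 N m
- collar_grip (a point): point on the collar's axis 23 mm above its underside (148 mm above the bench when up), a good height to grip; fingers reaching 19 mm below it clear the tray walls, also with the collar home
- collar_press (a joint): how far the collar is pushed down, m: 0 up, 0.012 home. Its spring resists with 1 N at 0 to 6.5 N at home. Off the keyway it meets the sprung pin at 0.0015, which adds 2 to 6.5 N, and stops at about 0.006. Turned while held pressed at 0.005, the pin springs into the keyway: the push needed falls by about 4.5 N, the collar turns no further and can be pushed on to 0.012
- tube_rack: white rack of orange-capped tubes, 75 x 135 mm, 110 mm tall, to be left alone. Origin: centre of its underside
- beaker: glass beaker 70 mm in diameter, 85 mm tall, to be left alone. Origin: centre of its underside

How it is judged:
By the outcome, as a careful person would: the job done as asked, in the order asked, and still so for the second after the job is handed in, while the arm keeps its last pose, push and grip.
It also fails if it takes over 64 s, if anything falls off the work surface, if the arm or the gripper's body presses on something with over 40 N, if the wrist force passes 120 N, or if a joint passes its speed limit or range.

### The arm

A 6-joint arm with a two-finger parallel gripper is mounted at the origin on the work surface. World frame = base frame: x ahead of the robot, y to its left, z up, the work surface at z = 0. Lengths are in mm, angles in rad, forces in N, time in s.
With the tool pointing down it reaches from about 325 to 850 mm from the base axis. Payload 15.5 kg.
Tool frame: the origin (TCP) lies on the centre line of the jaws, within the pads' length; the fingertips stand 11 mm ahead of it and the grasp point (between the pads) lies 8 mm behind it; z points along the fingers, y is the line along which they close (so a half turn about z gives the same grasp; the last joint's range is limited). The gripper opens to 91 mm and grips with 3 to 60 N. Pads are 32 mm wide; open, the fingers measure 118 mm over their backs; the gripper's body (76 mm by 178 mm) begins 60 mm behind the grasp point.
Start: joints at [-1.288, 0.494, 1.345, -0, 1.302, -0.096], TCP at [231.13, -580.694, 194.115] pointing down, gripper open.
Joint ranges: [-2.91, 2.91], [-0.82, 2.16], [0.22, 2.67], [-1.22, 4.37], [0.12, 2.79], [-3.08, 3.08]. Speed limits (rad/s): [1.89, 1.89, 2.57, 3.01, 3.01, 3.01].

### API

Orientations are given as a 3x3 rotation matrix whose columns are the frame's x, y, z axes.
In Python, from bench import arm gives the robot as it stands.
- The arm moves only by the tool servo_tool, never from a script. Its argument "targets" is a list of rows, each a list of 7 numbers: the shift along the tool's x, y, z each as a share of 0.4 m, from -1 to 1, then the turn, a rotation vector about the tool's x, y, z each as a share of pi rad, from -1 to 1, then the finger opening in mm, from 0 to 91.2. A call has 1 to 10 rows; each row is the pose to reach, as a shift and turn from the pose commanded when the call began, along the tool's axes at that moment, turning the shorter way round; what a row does not reach only later rows make up. A row lasts 1/12 s, in which the tool goes at most 41.7 mm and 7.16 degrees, less where a joint would pass 70% of its speed; a pose out of reach is approached as far as the arm can. A call with a number of a shift or a turn outside -1 to 1 is refused whole. A call with a gripper value outside its range is refused whole. The fingers move at their own pace and stop on an object; the grip force is fixed at half the most. Time passes only in rows, so rows that repeat a pose let the fingers close. It gives the time, the measured TCP pose, the force, the opening and the grip force at its end, in the units of the state.
- arm.state(): the state, without advancing time (a new reading comes with each control period).
- arm.read_camera(name): name is "side" or "top" or "wrist"; returns (picture, depth): 400x640x3 uint8, red, green, blue; 400x640 float32, mm along the optical axis (not along the pixel's ray), 0 where there is no reading.
- arm.get_calibration(name): a dict with "fx", "fy", "cx", "cy" (pixels), "xyz" and "orientation" of the camera in the world; the wrist camera has in their place "T_tool_cam" (4x4, takes a point from camera to tool coordinates, whose origin is the TCP and whose axes are the flange's). Camera axes: x right, y down, z forward; pixel columns grow to the right and rows downward; lengths in mm; the calibration is good to about 2 mm. A picture is of the moment at which its call begins: read the wrist's pose just before it. get_calibration takes no time and is no camera call.
- arm.hand_in(): hands the job in; it is judged then, once.
Trained networks look in the newest picture that a camera, given by its name, has taken for a name from the list of things; names that differ only in an ending like _2 or _b are one class to them, and where a whole thing is asked for, a point or a joint stands for the part that bears it (a point fixed in the world has none). Each returns a list of dicts, best first, with "score" (0 to 1); they miss things now and then, are a little off and sometimes report something else, mostly with a low value. They report only what shows in the picture. A call takes as long as a camera call.
- arm.recognise(camera, name): "bbox" ([centre column, centre row, width, height] in pixels, round what is visible of it).
The state is a dict: "clock": time; "joint_positions": joint angles; "joint_velocities": joint speeds; "tau": joint torques, N m; "tool_pos": TCP position; "orientation": TCP orientation; "wrist_force": force on the tool from outside, world axes, zero at the start; "moment": the same for the moment, N m; "finger_gap": finger opening in mm; "gripper_force": force on a finger pad.
Only numpy, scipy, OpenCV 4.12 (cv2) and the standard library are available. Lean on these libraries where they do the work, as an engineer would, in place of code of your own. Each camera call takes 0.05 s, during which the arm holds its last target. There are 200 camera calls.

## Working session

There is one attempt and no reset: what is moved stays moved. The work goes in short steps, Python scripts to look and compute and a tool call to move; the robot and the scene stay as the last step left them, time stands still between calls to the robot, and variables do not carry over. Pictures are saved under pics/ and viewed, at most 10 in all, crops included, and the job is handed in when it is done.

Besides the shell and the picture viewer there is one more tool, called after "Emit:" as a command line: name --pt "numbers of a row" for each row, then --argument value for the rest. servo_tool: Moves the arm, as the interface text tells. Its arguments: {"type":"object","properties":{"targets":{"type":"array","items":{"type":"array","items":{"type":"number"}}}},"required":["targets"]}

```bash
mkdir -p pics; ls; cat > h.py <<'E'
import numpy as np, cv2
from bench import arm
def cam(name):
    c=arm.get_calibration(name)
    K=(c["fx"],c["fy"],c["cx"],c["cy"])
    if "T_tool_cam" in c:
        s=arm.state(); T=np.eye(4);T[:3,:3]=s["orientation"];T[:3,3]=s["tool_pos"]
        T=T@np.array(c["T_tool_cam"]); return K,T
    T=np.eye(4);T[:3,:3]=c["orientation"];T[:3,3]=c["xyz"]; return K,T
def world(K,T,d):
    v,u=np.mgrid[:d.shape[0],:d.shape[1]]
    p=np.stack([(u-K[2])/K[0]*d,(v-K[3])/K[1]*d,d],-1)
    return p@T[:3,:3].T+T[:3,3]
def shot(name):
    K,T=cam(name); im,d=arm.read_camera(name); return im,d,world(K,T,d)
def save(im,f): cv2.imwrite(f,cv2.cvtColor(im,cv2.COLOR_RGB2BGR))
E
python3 - <<'E'
from h import *
for n in ("top","side"):
    im,d,P=shot(n); save(im,f"pics/{n}0.png"); np.save(f"/tmp/{n}P.npy",P); 
    print(n,arm.get_calibration(n)["xyz"])
    for t in ("jar1","collar","shaker","tube_rack","beaker"):
        for r in arm.recognise(n,t)[:3]:
            u,v,w,h=r["bbox"]; p=P[int(v),int(u)]
            print(t,round(r["score"],2),np.round(r["bbox"]),np.round(p))
print(arm.state())
E
```

```text
pics
top [ 350.92170417   49.42313035 1602.9273376 ]
jar1 0.63 [421. 209.  20.  18.] [ 550. -282.   79.]
jar1 0.61 [417. 152.  21.  29.] [ 753. -292.    4.]
jar1 0.59 [439. 242.  17.  14.] [ 443. -329.   84.]
collar 0.72 [314. 214.  16.  16.] [527.  54. 169.]
shaker 0.8 [316. 217. 108.  87.] [516.  51. 156.]
shaker 0.68 [314. 212.  18.  21.] [533.  54. 169.]
tube_rack 0.93 [188. 252.  53.  26.] [418. 440. 113.]
beaker 0.65 [418. 151.  23.  27.] [ 751. -294.   12.]
side [ 386.46304838 -509.52800939  843.8892255 ]
jar1 0.88 [324. 380.  25.  34.] [ 447. -343.   79.]
jar1 0.84 [363. 338.  22.  35.] [ 547. -298.   80.]
collar 0.59 [295. 185.  25.  27.] [526.  49. 163.]
shaker 0.95 [304. 221. 141. 138.] [531.   6.  75.]
tube_rack 0.81 [223. 120.  38.  58.] [423. 399. 102.]
beaker 0.61 [442. 300.  40.  47.] [ 760. -263.   10.]
{'clock': 0.6, 'joint_positions': array([-1.28749992e+00,  4.93610588e-01,  1.34552007e+00, -6.99411672e-06,
        1.30245404e+00, -9.54842978e-02]), 'joint_velocities': array([ 0.00125   , -0.00025781, -0.00014215,  0.00091038,  0.00081351,
        0.00025691]), 'tau': array([-5.07106561e-04, -8.78342700e+01, -3.82133961e+01,  7.06348568e-02,
        4.42613522e-02, -3.17468812e-05]), 'tool_pos': array([ 231.12866679, -580.69889646,  194.10156597]), 'orientation': array([[ 9.29115523e-01,  3.69789597e-01, -4.25278675e-06],
       [ 3.69789597e-01, -9.29115523e-01, -9.51817892e-06],
       [-7.47105373e-06,  7.27085148e-06, -1.00000000e+00]]), 'wrist_force': array([0.38771889, 0.37062854, 0.52974335]), 'moment': array([-0.03124977,  0.00988144,  0.0213877 ]), 'gripper_force': 0.0, 'finger_gap': 91.36255922235695}
```

```bash
python3 - <<'E'
from h import *
P=np.load("/tmp/topP.npy");S=np.load("/tmp/sideP.npy")
for n,Q in (("top",P),("side",S)):
    for c in ((548,-290),(447,-336)):
        m=(np.hypot(Q[...,0]-c[0],Q[...,1]-c[1])<45)&(Q[...,2]>70)&(Q[...,2]<100)
        q=Q[m]; print(n,"jar",m.sum(),q.mean(0).round(1),np.ptp(q,axis=0).round())
    m=(abs(Q[...,0]-525)<180)&(abs(Q[...,1]-50)<220)
    for lo,hi in ((95,112),(150,175),(68,85)):
        mm=m&(Q[...,2]>lo)&(Q[...,2]<hi)
        q=Q[mm]
        if len(q)<5: continue
        r=cv2.minAreaRect(q[:,:2].astype(np.float32)); print(n,lo,mm.sum(),q.mean(0).round(1),r)
a=cv2.imread("pics/top0.png")[100:300,140:480];b=cv2.imread("pics/side0.png")[80:400,180:500]
a=cv2.resize(a,(544,320));c=np.hstack([a,b[:, :256]]);cv2.imwrite("pics/c.png",c)
E
```

```text
top jar 161 [ 554.2 -285.3   80.3] [42. 43. 21.]
top jar 162 [ 448.8 -334.9   80.4] [41. 43. 21.]
top 95 486 [533.1  56.4 104.5] ((534.1045532226562, 54.75135040283203), (69.19617462158203, 297.75274658203125), 8.721498489379883)
top 150 220 [533.4  54.9 163.4] ((534.09375, 54.20565414428711), (48.64817428588867, 47.62268829345703), 0.35156700015068054)
top 68 1889 [531.   55.2  74.9] ((508.89520263671875, 48.023162841796875), (174.72705078125, 317.3954162597656), 15.60867691040039)
side jar 412 [ 554.3 -285.6   79.6] [43. 43. 14.]
side jar 492 [ 449.7 -335.3   79.8] [43. 44. 15.]
side 95 1030 [534.4  41.1 103.1] ((534.7760620117188, 57.83147430419922), (69.36141204833984, 300.6268615722656), 8.88631820678711)
side 150 349 [533.3  51.9 162.7] ((534.2172241210938, 56.15061950683594), (48.00825119018555, 49.676231384277344), 16.50718879699707)
side 68 2089 [530.   27.4  75. ] ((534.4112548828125, 57.55876159667969), (90.67985534667969, 316.7321472167969), 8.934514045715332)
```

View pics/c.png

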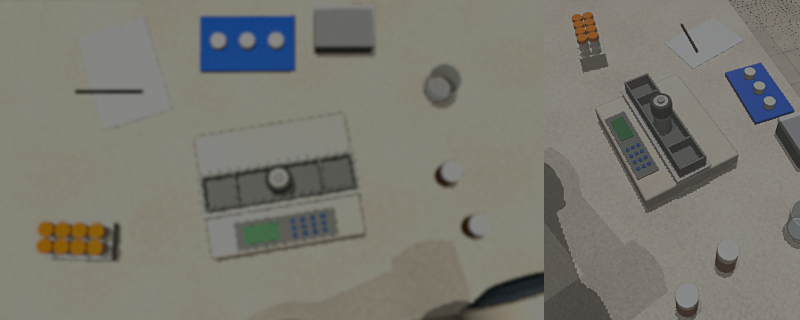

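The crops show the two jars right of the shaker (crop pixels 450,172 and 476,226) and the tray tilted about 9° (left end lower), with the collar at 279,180. The two cameras agree, so I'll move to jar A.

```bash
cat >> h.py <<'E'
from scipy.spatial.transform import Rotation as R
A=np.deg2rad(8.8); C=np.array([534.2,55.]); sx=np.array([np.cos(A),np.sin(A)]); sy=np.array([-np.sin(A),np.cos(A)])
def go(x,y,z,yaw=A,s=None):
    "shares from state s=(pos,yaw) to target"
    st=arm.state(); p=st["tool_pos"]; O=st["orientation"]
    if s: p=np.array(s[:3]); O=R.from_euler("ZX",[s[3],np.pi]).as_matrix()
    T=R.from_euler("ZX",[yaw,np.pi]).as_matrix()
    d=O.T@(np.array([x,y,z])-p)/400; r=R.from_matrix(O.T@T).as_rotvec()/np.pi
    print((x,y,z),np.round([*d,*r],4))
E
python3 - <<'E'
from h import *
go(554.2,-285.5,150)
print(C+115*sy,C-115*sy)
E
```

```text
(554.2, -285.5, 150) [ 1.0233 -0.387   0.1102  0.      0.      0.0717]
[516.60662883 168.64626387] [551.79337117 -58.64626387]
```

```bash
python3 - <<'E'
from h import *
go(449.2,-335.2,150);go(449.2,-335.2,50)
E
```

```text
(449.2, -335.2, 150) [ 0.7335 -0.3686  0.1102  0.      0.      0.0717]
(449.2, -335.2, 50) [ 0.7335 -0.3686  0.3602  0.      0.      0.0717]
```

Emit:
servo_tool --pt "0.7335 -0.3686 0.11 0 0 0.0717 91" --pt "0.7335 -0.3686 0.11 0 0 0.0717 91" --pt "0.7335 -0.3686 0.11 0 0 0.0717 91" --pt "0.7335 -0.3686 0.11 0 0 0.0717 91" --pt "0.7335 -0.3686 0.11 0 0 0.0717 91" --pt "0.7335 -0.3686 0.11 0 0 0.0717 91" --pt "0.7335 -0.3686 0.11 0 0 0.0717 91" --pt "0.7335 -0.3686 0.11 0 0 0.0717 91" --pt "0.7335 -0.3686 0.11 0 0 0.0717 91" --pt "0.7335 -0.3686 0.11 0 0 0.0717 91"

```text
clock: 1.43
tool_pos: [450.3, -333.5, 149.9]
orientation: [[0.988, 0.157, -0.0], [0.157, -0.988, 0.0], [-0.0, -0.0, -1.0]]
wrist_force: [-0.2, -0.1, -0.6]
finger_gap: 90.7
gripper_force: 0.0
```

```bash
python3 - <<'E'
from h import *
s=arm.state();print(s["clock"],s["joint_positions"].round(3),s["tool_pos"].round(1))
im,d,Q=shot("wrist"); save(im,"pics/w1.png")
for r in arm.recognise("wrist","jar1")[:3]: print(r)
for c in ((554,-285.5),(449,-335)):
    m=(np.hypot(Q[...,0]-c[0],Q[...,1]-c[1])<40)&(Q[...,2]>70)&(Q[...,2]<95)
    if m.sum()>20: print(c,cv2.minEnclosingCircle(Q[m][:,:2].astype(np.float32)),Q[m].mean(0).round(1),np.median(Q[m][:,2]))
go(449.2,-335.2,50)
E
```

```text
1.4333 [-0.744  0.452  1.562  0.     1.129  0.67 ] [ 450.3 -333.5  149.9]
{'bbox': [317.1, 187.2, 44.6, 62.4], 'score': 0.92}
{'bbox': [279.2, 59.2, 58.8, 66.2], 'score': 0.65}
(554, -285.5) ((556.238037109375, -285.22869873046875), 21.954702377319336) [ 556.1 -285.7   80.8] 80.90015657627089
(449, -335) ((451.13336181640625, -335.104248046875), 21.90558433532715) [ 452.3 -334.9   80.6] 80.81560614210792
(449.2, -335.2, 50) [ 4.000e-04 -1.100e-03  2.506e-01  1.000e-04  0.000e+00  1.000e-04]
```

View pics/w1.png

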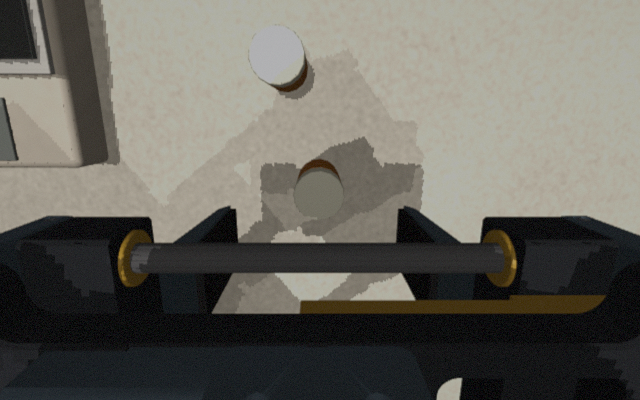

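The wrist picture shows the jar centred between the fingers (317,187) and the other at (279,59). I'll go down, grip and lift.

Emit:
servo_tool --pt "0.002 0 0.07 0 0 0 91" --pt "0.002 0 0.14 0 0 0 91" --pt "0.002 0 0.21 0 0 0 91" --pt "0.002 0 0.25 0 0 0 91" --pt "0.002 0 0.25 0 0 0 91" --pt "0.002 0 0.25 0 0 0 40" --pt "0.002 0 0.25 0 0 0 30" --pt "0.002 0 0.25 0 0 0 30" --pt "0.002 0 0.25 0 0 0 30" --pt "0.002 0 0.25 0 0 0 30"

```text
clock: 2.37
tool_pos: [450.3, -335.5, 51.0]
orientation: [[0.988, 0.153, 0.001], [0.153, -0.988, -0.001], [0.001, 0.001, -1.0]]
wrist_force: [0.5, 0.1, -0.3]
finger_gap: 60.7
gripper_force: 0.0
```

Emit:
servo_tool --pt "0 0 0 0 0 0 30" --pt "0 0 0 0 0 0 30" --pt "0 0 0 0 0 0 30" --pt "0 0 0 0 0 0 30"

```text
clock: 2.7
tool_pos: [450.1, -335.2, 50.3]
orientation: [[0.988, 0.153, 0.0], [0.153, -0.988, -0.0], [0.0, 0.0, -1.0]]
wrist_force: [0.4, 1.4, 4.9]
finger_gap: 43.0
gripper_force: 30.0
```

```bash
python3 - <<'E'
from h import *
s=(450,-335.1,50,A)
go(450,-335.1,240,s=s);go(480,-100,240,s=s);go(516.6,168.6,240,s=(480,-100,240,A))
E
```

```text
(450, -335.1, 240) [-0.     0.    -0.475  0.     0.     0.   ]
(480, -100, 240) [ 0.164  -0.5694 -0.475   0.      0.      0.    ]
(516.6, 168.6, 240) [ 0.1932 -0.6496 -0.      0.      0.      0.    ]
```

Emit:
servo_tool --pt "0 0 -0.05 0 0 0 30" --pt "0 0 -0.14 0 0 0 30" --pt "0 0 -0.23 0 0 0 30" --pt "0 0 -0.32 0 0 0 30" --pt "0 0 -0.41 0 0 0 30" --pt "0.02 -0.06 -0.475 0 0 0 30" --pt "0.042 -0.145 -0.475 0 0 0 30" --pt "0.066 -0.23 -0.475 0 0 0 30" --pt "0.09 -0.315 -0.475 0 0 0 30" --pt "0.115 -0.4 -0.475 0 0 0 30"

```text
clock: 3.53
tool_pos: [470.6, -168.3, 240.1]
orientation: [[0.988, 0.152, -0.0], [0.152, -0.988, 0.0], [-0.0, -0.0, -1.0]]
wrist_force: [0.6, 0.4, -2.0]
finger_gap: 42.9
gripper_force: 30.0
```

Emit:
servo_tool --pt "0.024 -0.085 0 0 0 0 30" --pt "0.049 -0.1694 0 0 0 0 30" --pt "0.074 -0.255 0 0 0 0 30" --pt "0.099 -0.34 0 0 0 0 30" --pt "0.124 -0.425 0 0 0 0 30" --pt "0.149 -0.51 0 0 0 0 30" --pt "0.174 -0.595 0 0 0 0 30" --pt "0.199 -0.68 0 0 0 0 30" --pt "0.222 -0.75 0 0 0 0 30" --pt "0.2422 -0.819 0 0 0 0 30"

```text
clock: 4.37
tool_pos: [516.4, 170.6, 239.9]
orientation: [[0.988, 0.154, -0.0], [0.154, -0.988, -0.0], [-0.0, -0.0, -1.0]]
wrist_force: [0.3, -0.8, -1.9]
finger_gap: 43.0
gripper_force: 30.0
```

Emit:
servo_tool --pt "0 0 0 0 0 0 30" --pt "0 0 0 0 0 0 30" --pt "0 0 0 0 0 0 30" --pt "0 0 0 0 0 0 30"

```text
clock: 4.7
tool_pos: [516.4, 167.8, 240.0]
orientation: [[0.988, 0.152, -0.0], [0.152, -0.988, -0.0], [-0.0, 0.0, -1.0]]
wrist_force: [0.5, 0.4, -1.6]
finger_gap: 43.3
gripper_force: 30.0
```

```bash
python3 - <<'E'
from h import *
s=arm.state();print(s["joint_positions"].round(3),s["tool_pos"].round(1))
for n in ("top","side"):
    im,d,Q=shot(n);
    if n=="side": save(cv2.resize(im[60:260,200:440],None,fx=2,fy=2),"pics/s2.png")
    m=(np.hypot(Q[...,0]-516,Q[...,1]-168)<45)&(Q[...,2]>180)&(Q[...,2]<300)
    m2=(abs(Q[...,0]-534)<120)&(abs(Q[...,1]-55)<190)&(Q[...,2]>97)&(Q[...,2]<110)
    print(n,m.sum(),m2.sum(),cv2.minAreaRect(Q[m2][:,:2].astype(np.float32)))
im,d,Q=shot("wrist"); save(im,"pics/w2.png")
m2=(abs(Q[...,0]-534)<120)&(abs(Q[...,1]-55)<190)&(Q[...,2]>97)&(Q[...,2]<110)
print(m2.sum(),cv2.minAreaRect(Q[m2][:,:2].astype(np.float32)))
E
```

```text
[ 0.204  0.334  1.482 -0.     1.325  1.622] [516.4 167.8 240. ]
top 17 314 ((533.8484497070312, 54.95484161376953), (69.14783477783203, 298.172607421875), 8.878683090209961)
side 668 916 ((534.6255493164062, 57.378868103027344), (69.02556610107422, 301.0699768066406), 8.846572875976562)
4297 ((535.9766235351562, 56.397132873535156), (68.11883544921875, 298.0887451171875), 8.718538284301758)
```

View pics/w2.png

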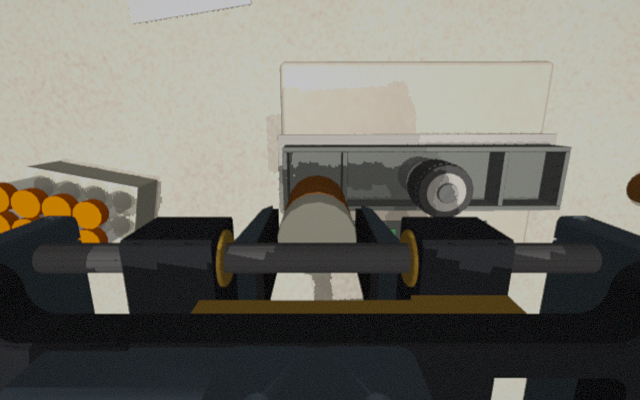

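View pics/s2.png

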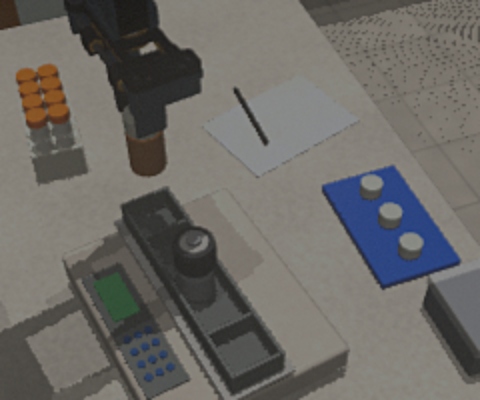

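The wrist and side views show the jar held upright above the tray's left end, with the tray walls where I computed them. Lowering.

Emit:
servo_tool --pt "0.0026 -0.002 0.06 0 0 0 30" --pt "0.0026 -0.002 0.12 0 0 0 30" --pt "0.0026 -0.002 0.17 0 0 0 30" --pt "0.0026 -0.002 0.21 0 0 0 30" --pt "0.0026 -0.002 0.24 0 0 0 30" --pt "0.0026 -0.002 0.26 0 0 0 30" --pt "0.0026 -0.002 0.275 0 0 0 30" --pt "0.0026 -0.002 0.282 0 0 0 30" --pt "0.0026 -0.002 0.282 0 0 0 30" --pt "0.0026 -0.002 0.282 0 0 0 30"

```text
clock: 5.68
tool_pos: [517.9, 169.6, 127.8]
orientation: [[0.988, 0.153, 0.001], [0.153, -0.988, 0.0], [0.001, -0.0, -1.0]]
wrist_force: [-0.0, -0.0, -1.8]
finger_gap: 43.2
gripper_force: 30.0
```

Emit:
servo_tool --pt "0 0 0.002 0 0 0 30" --pt "0 0 0.004 0 0 0 30" --pt "0 0 0.004 0 0 0 30"

```text
clock: 5.93
tool_pos: [517.7, 169.6, 126.0]
orientation: [[0.988, 0.153, 0.001], [0.153, -0.988, 0.0], [0.001, -0.0, -1.0]]
wrist_force: [-0.1, -1.0, -1.8]
finger_gap: 43.0
gripper_force: 30.0
```

Emit:
servo_tool --pt "0 0 0.003 0 0 0 30" --pt "0 0 0.004 0 0 0 30" --pt "0 0 0.004 0 0 0 30"

```text
clock: 6.18
tool_pos: [518.1, 169.7, 125.3]
orientation: [[0.988, 0.153, 0.002], [0.153, -0.988, 0.0], [0.002, -0.0, -1.0]]
wrist_force: [-3.6, -0.7, 16.7]
finger_gap: 43.0
gripper_force: 30.0
```

Contact at the floor, as the text predicts. Releasing to about 70 mm, then rising.

Emit:
servo_tool --pt "0 0 -0.0015 0 0 0 30" --pt "0 0 -0.0015 0 0 0 48" --pt "0 0 -0.0015 0 0 0 76" --pt "0 0 -0.0015 0 0 0 76" --pt "0 0 -0.0015 0 0 0 76" --pt "0 0 -0.0015 0 0 0 76" --pt "0 0 -0.08 0 0 0 76" --pt "0 0 -0.17 0 0 0 76" --pt "0 0 -0.25 0 0 0 76" --pt "0 0 -0.27 0 0 0 76"

```text
clock: 7.02
tool_pos: [519.5, 170.0, 236.9]
orientation: [[0.988, 0.153, 0.006], [0.153, -0.988, 0.001], [0.006, -0.0, -1.0]]
wrist_force: [0.5, 0.1, 1.3]
finger_gap: 76.0
gripper_force: 0.0
```

```bash
python3 - <<'E'
from h import *
s=arm.state();print(s["clock"],s["tool_pos"].round(1),s["finger_gap"])
for n in ("top","side"):
    im,d,Q=shot(n)
    m=(np.hypot(Q[...,0]-517,Q[...,1]-169)<33)&(Q[...,2]>140)&(Q[...,2]<175)
    if m.sum()>5: print(n,m.sum(),cv2.minEnclosingCircle(Q[m][:,:2].astype(np.float32)),np.median(Q[m][:,2]))
    m=(np.hypot(Q[...,0]-555,Q[...,1]+285)<33)&(Q[...,2]>70)&(Q[...,2]<95)
    print(n,cv2.minEnclosingCircle(Q[m][:,:2].astype(np.float32)))
a=(517.6,169.6,231.5,A)
go(535,-100,231.5,s=a); go(555,-285.5,231.5,s=(535,-100,231.5,A)); 
E
```

```text
7.0167 [519.5 170.  236.9] 76.01652483116047
top 47 ((511.4236755371094, 164.38487243652344), 19.84537696838379) 154.58510401096214
top ((554.015625, -286.0396728515625), 22.148727416992188)
side 247 ((518.1881713867188, 169.45213317871094), 22.545089721679688) 154.8827937463103
side ((555.1524047851562, -284.6476745605469), 21.818822860717773)
(535, -100, 231.5) [-0.0601  0.6727  0.      0.      0.      0.    ]
(555, -285.5, 231.5) [-0.0215  0.4659  0.      0.      0.      0.    ]
```

Emit:
servo_tool --pt "-0.009 0.1 0 0 0 0 91" --pt "-0.018 0.2 0 0 0 0 91" --pt "-0.027 0.3 0 0 0 0 91" --pt "-0.036 0.4 0 0 0 0 91" --pt "-0.045 0.5 0 0 0 0 91" --pt "-0.054 0.6 0 0 0 0 91" --pt "-0.0601 0.6727 0 0 0 0 91" --pt "-0.0645 0.77 0 0 0 0 91" --pt "-0.069 0.87 0.04 0 0 0 91" --pt "-0.074 0.97 0.08 0 0 0 91"

```text
clock: 7.95
tool_pos: [547.1, -217.5, 199.9]
orientation: [[0.988, 0.153, -0.0], [0.153, -0.988, 0.0], [0.0, -0.0, -1.0]]
wrist_force: [1.9, 0.1, -0.8]
finger_gap: 91.2
gripper_force: 0.0
```

Emit:
servo_tool --pt "-0.004 0.08 0.04 0 0 0 91" --pt "-0.0076 0.1686 0.1 0 0 0 91" --pt "-0.0076 0.1686 0.1 0 0 0 91" --pt "-0.0076 0.1686 0.1 0 0 0 91" --pt "-0.0076 0.1686 0.1 0 0 0 91"

```text
clock: 8.37
tool_pos: [554.0, -282.2, 160.1]
orientation: [[0.988, 0.152, -0.002], [0.153, -0.988, 0.001], [-0.001, -0.002, -1.0]]
wrist_force: [0.5, -0.2, 0.4]
finger_gap: 91.2
gripper_force: 0.0
```

```bash
python3 - <<'E'
from h import *
s=arm.state();print(s["clock"],s["tool_pos"].round(1))
im,d,Q=shot("wrist")
for c in ((555,-285.5),):
    m=(np.hypot(Q[...,0]-c[0],Q[...,1]-c[1])<40)&(Q[...,2]>70)&(Q[...,2]<95)
    print(c,cv2.minEnclosingCircle(Q[m][:,:2].astype(np.float32)),np.median(Q[m][:,2]))
go(555,-285.5,50)
E
```

```text
8.3667 [ 554.  -282.2  160.1]
(555, -285.5) ((556.6929321289062, -285.0658264160156), 21.789892196655273) 80.79809104660654
(555, -285.5, 50) [ 1.000e-04  9.500e-03  2.772e-01 -2.000e-04  2.000e-04  1.000e-04]
```

Emit:
servo_tool --pt "0 0 0.05 0 0 0 91" --pt "0 0 0.1 0 0 0 91" --pt "0 0 0.16 0 0 0 91" --pt "0 0 0.22 0 0 0 91" --pt "0 0 0.26 0 0 0 91" --pt "0 0 0.274 0 0 0 91" --pt "0 0 0.274 0 0 0 91" --pt "0 0 0.274 0 0 0 91"

```text
clock: 9.08
tool_pos: [555.3, -282.4, 52.7]
orientation: [[0.988, 0.154, 0.001], [0.154, -0.988, -0.001], [0.001, 0.001, -1.0]]
wrist_force: [-0.2, 0.6, -0.0]
finger_gap: 91.2
gripper_force: 0.0
```

Emit:
servo_tool --pt "0.001 0.0075 0.005 0 0 0 91" --pt "0.001 0.0075 0.005 0 0 0 60" --pt "0.001 0.0075 0.005 0 0 0 30" --pt "0.001 0.0075 0.005 0 0 0 30" --pt "0.001 0.0075 0.005 0 0 0 30" --pt "0.001 0.0075 0.005 0 0 0 30" --pt "0.001 0.0075 0.005 0 0 0 30" --pt "0.001 0.0075 0.005 0 0 0 30" --pt "0.001 0.0075 0.005 0 0 0 30" --pt "0.001 0.0075 0.005 0 0 0 30"

```text
clock: 9.92
tool_pos: [555.5, -285.7, 49.6]
orientation: [[0.988, 0.153, -0.0], [0.153, -0.988, -0.0], [-0.0, 0.0, -1.0]]
wrist_force: [0.6, -0.3, 1.6]
finger_gap: 43.1
gripper_force: 30.0
```

```bash
python3 - <<'E'
from h import *
s=arm.state();print(s["clock"],s["tool_pos"].round(1),s["gripper_force"])
# cell right with tray centre (535,56)
c=np.array([535,56])-115*sy; print(c)
go(555.4,-285,180); go(c[0],c[1],180)
E
```

```text
9.9167 [ 555.5 -285.7   49.6] 29.99969869852066
[552.59337117 -57.64626387]
(555.4, -285, 180) [ 0.     -0.0018 -0.326   0.      0.     -0.    ]
(np.float64(552.5933711726644), np.float64(-57.646263866353564), 180) [ 0.08   -0.5646 -0.326   0.      0.     -0.    ]
```

Emit:
servo_tool --pt "0 0 -0.06 0 0 0 30" --pt "0 0 -0.15 0 0 0 30" --pt "0 0 -0.24 0 0 0 30" --pt "0.01 -0.07 -0.33 0 0 0 30" --pt "0.022 -0.16 -0.33 0 0 0 30" --pt "0.035 -0.25 -0.33 0 0 0 30" --pt "0.048 -0.34 -0.33 0 0 0 30" --pt "0.06 -0.43 -0.33 0 0 0 30" --pt "0.071 -0.51 -0.33 0 0 0 30" --pt "0.08 -0.5646 -0.33 0 0 0 30"

```text
clock: 10.75
tool_pos: [551.9, -54.8, 181.6]
orientation: [[0.988, 0.154, -0.0], [0.154, -0.988, 0.001], [-0.0, -0.001, -1.0]]
wrist_force: [1.3, 0.2, -1.4]
finger_gap: 42.9
gripper_force: 30.0
```

Emit:
servo_tool --pt "0 0 0 0 0 0 30" --pt "0 0 0 0 0 0 30" --pt "0 0 0 0 0 0 30" --pt "0 0 0 0 0 0 30"

```text
clock: 11.08
tool_pos: [552.7, -58.5, 181.6]
orientation: [[0.988, 0.152, 0.0], [0.152, -0.988, -0.0], [-0.0, 0.0, -1.0]]
wrist_force: [0.7, 0.1, -1.2]
finger_gap: 43.0
gripper_force: 30.0
```

```bash
python3 - <<'E'
from h import *
s=arm.state();print(s["clock"],s["tool_pos"].round(1),s["gripper_force"])
go(552.6,-57.6,127)
E
```

```text
11.0833 [552.7 -58.5 181.6] 29.998167157173157
(552.6, -57.6, 127) [ 2.000e-04 -2.200e-03  1.364e-01  1.000e-04  0.000e+00 -3.000e-04]
```

Emit:
servo_tool --pt "0 -0.001 0.04 0 0 0 30" --pt "0 -0.001 0.08 0 0 0 30" --pt "0 -0.001 0.11 0 0 0 30" --pt "0 -0.001 0.125 0 0 0 30" --pt "0 -0.001 0.133 0 0 0 30" --pt "0 -0.001 0.137 0 0 0 30" --pt "0 -0.001 0.137 0 0 0 30" --pt "0 -0.001 0.139 0 0 0 30" --pt "0 -0.001 0.14 0 0 0 30" --pt "0 -0.001 0.14 0 0 0 30"

```text
clock: 11.92
tool_pos: [552.8, -57.3, 126.0]
orientation: [[0.988, 0.153, 0.001], [0.153, -0.988, -0.0], [0.001, 0.0, -1.0]]
wrist_force: [0.2, 0.1, -1.3]
finger_gap: 43.3
gripper_force: 30.0
```

Emit:
servo_tool --pt "0 0 0.002 0 0 0 30" --pt "0 0 0.003 0 0 0 30" --pt "0 0 0.004 0 0 0 30" --pt "0 0 0.004 0 0 0 30"

```text
clock: 12.25
tool_pos: [552.9, -57.2, 124.5]
orientation: [[0.988, 0.153, 0.001], [0.153, -0.988, -0.0], [0.001, 0.0, -1.0]]
wrist_force: [-0.8, 1.5, 6.5]
finger_gap: 43.0
gripper_force: 30.0
```

Emit:
servo_tool --pt "0 0 -0.0005 0 0 0 30" --pt "0 0 -0.0005 0 0 0 48" --pt "0 0 -0.0005 0 0 0 76" --pt "0 0 -0.0005 0 0 0 76" --pt "0 0 -0.0005 0 0 0 76" --pt "0 0 -0.0005 0 0 0 76" --pt "0 0 -0.08 0 0 0 76" --pt "0 0 -0.17 0 0 0 76" --pt "0 0 -0.25 0 0 0 76" --pt "0 0 -0.29 0 0 0 76"

```text
clock: 13.08
tool_pos: [553.7, -57.5, 243.8]
orientation: [[0.988, 0.153, 0.004], [0.153, -0.988, -0.001], [0.004, 0.002, -1.0]]
wrist_force: [0.2, -0.0, 0.1]
finger_gap: 76.2
gripper_force: 0.0
```

Emit:
servo_tool --pt "0 0 0 0 0 0 76" --pt "0 0 0 0 0 0 76"

```text
clock: 13.25
tool_pos: [552.9, -57.3, 240.6]
orientation: [[0.988, 0.153, 0.002], [0.153, -0.988, -0.0], [0.002, 0.001, -1.0]]
wrist_force: [0.4, -0.9, -0.7]
finger_gap: 75.9
gripper_force: 0.0
```

```bash
python3 - <<'E'
from h import *
s=arm.state();print(s["clock"],s["tool_pos"].round(1),s["joint_positions"].round(2),s["wrist_force"])
for n in ("side","wrist","top"):
    im,d,Q=shot(n)
    if n!="top":save(im[60:320,180:500] if n=="side" else im,f"pics/{n}3.png")
    for c,lo,hi in ((C+115*sy,145,165),(C-115*sy,145,165),(C,155,175),(C,159,166.5)):
        m=(np.hypot(Q[...,0]-c[0],Q[...,1]-c[1])<33)&(Q[...,2]>lo)&(Q[...,2]<hi)
        if m.sum()>20: print(n,m.sum(),c.round(),cv2.minEnclosingCircle(Q[m][:,:2].astype(np.float32)),np.median(Q[m][:,2]))
E
cd pics; python3 -c "
import cv2,numpy as np
a=cv2.imread('side3.png');b=cv2.resize(cv2.imread('wrist3.png'),(416,260));cv2.imwrite('c3.png',np.hstack([a,b]))"
```

```text
13.25 [552.9 -57.3 240.6] [-0.21  0.35  1.45 -0.    1.33  1.21] [ 0.40335351 -0.94446917 -0.73337109]
side 223 [517. 169.] ((517.8433837890625, 170.15806579589844), 22.565269470214844) 155.21842660712002
side 315 [552. -59.] ((552.398193359375, -56.10985565185547), 22.392858505249023) 154.95586785659873
side 314 [534.  55.] ((534.6119384765625, 55.92657470703125), 25.10879898071289) 163.43784027658927
side 244 [534.  55.] ((534.6723022460938, 56.16081619262695), 24.876428604125977) 163.3500922374501
wrist 2136 [517. 169.] ((518.8499755859375, 168.82852172851562), 22.417695999145508) 155.5969217983759
wrist 1824 [552. -59.] ((553.6160278320312, -56.60446548461914), 21.998476028442383) 155.79480852051032
wrist 2555 [534.  55.] ((536.12109375, 55.97838592529297), 25.38438606262207) 164.06357890634155
wrist 2076 [534.  55.] ((535.9257202148438, 55.55568313598633), 24.93592071533203) 163.9571407065267
top 170 [517. 169.] ((516.9750366210938, 167.7512969970703), 21.59828758239746) 155.63183469879232
top 34 [552. -59.] ((539.8592529296875, -59.39565658569336), 17.801559448242188) 155.1852022949962
top 212 [534.  55.] ((534.5479125976562, 54.73867416381836), 25.024208068847656) 163.47294223787935
top 135 [534.  55.] ((533.5408935546875, 54.488555908203125), 24.18677520751953) 162.66990641101847
```

View pics/c3.png

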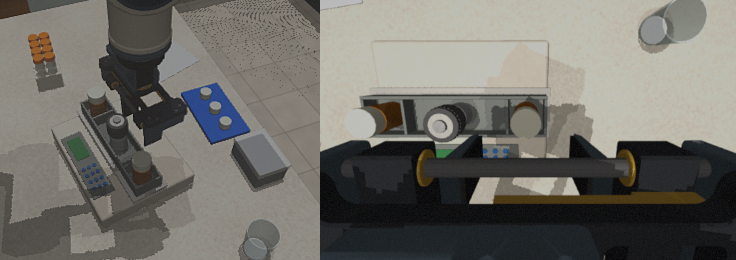

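Both jars stand upright in the end cells (lids at 155 mm), with the collar between them. Next is the collar.

```bash
python3 - <<'E'
from h import *
go(535,55.7,240)
E
```

```text
(535, 55.7, 240) [ 1.500e-03 -2.851e-01 -2.800e-03 -2.000e-04  6.000e-04 -0.000e+00]
```

Emit:
servo_tool --pt "0 -0.08 0 0 0 0 80" --pt "0 -0.16 0 0 0 0 80" --pt "0.001 -0.23 0 0 0 0 80" --pt "0.0015 -0.285 0 0 0 0 80" --pt "0.0015 -0.285 0 0 0 0 80" --pt "0.0015 -0.285 0 0 0 0 80" --pt "0.0015 -0.285 0 0 0 0 80" --pt "0.0015 -0.285 0 0 0 0 80"

```text
clock: 14.07
tool_pos: [535.7, 54.7, 239.5]
orientation: [[0.988, 0.152, -0.001], [0.152, -0.988, -0.0], [-0.001, 0.0, -1.0]]
wrist_force: [0.3, 0.2, -0.4]
finger_gap: 80.1
gripper_force: 0.0
```

```bash
python3 - <<'E'
from h import *
s=arm.state();print(s["clock"],s["tool_pos"].round(1))
im,d,Q=shot("wrist"); c=C
m=(np.hypot(Q[...,0]-c[0],Q[...,1]-c[1])<33)&(Q[...,2]>155)&(Q[...,2]<175)
print(m.sum(),cv2.minEnclosingCircle(Q[m][:,:2].astype(np.float32)))
go(535,55.7,140)
E
```

```text
14.0667 [535.7  54.7 239.5]
2429 ((535.931884765625, 56.29401397705078), 25.238649368286133)
(535, 55.7, 140) [-1.300e-03 -2.900e-03  2.491e-01  0.000e+00  2.000e-04 -4.000e-04]
```

Emit:
servo_tool --pt "-0.001 -0.002 0.06 0 0 0 80" --pt "-0.001 -0.002 0.12 0 0 0 80" --pt "-0.001 -0.002 0.18 0 0 0 80" --pt "-0.001 -0.002 0.22 0 0 0 80" --pt "-0.001 -0.002 0.24 0 0 0 80" --pt "-0.001 -0.002 0.247 0 0 0 80" --pt "-0.001 -0.002 0.247 0 0 0 80" --pt "-0.001 -0.002 0.247 0 0 0 80" --pt "-0.001 -0.002 0.247 0 0 0 80" --pt "-0.001 -0.002 0.247 0 0 0 80"

```text
clock: 14.95
tool_pos: [535.7, 56.2, 142.1]
orientation: [[0.988, 0.153, 0.002], [0.153, -0.988, -0.0], [0.002, 0.0, -1.0]]
wrist_force: [-1.1, 0.8, 0.6]
finger_gap: 79.8
gripper_force: 0.0
```

Emit:
servo_tool --pt "0 0 0 0 0 0 60" --pt "0 0 0 0 0 0 55" --pt "0 0 0 0 0 0 52" --pt "0 0 0 0 0 0 30" --pt "0 0 0 0 0 0 30" --pt "0 0 0 0 0 0 30" --pt "0 0 0 0 0 0 30" --pt "0 0 0 0 0 0 30"

```text
clock: 15.62
tool_pos: [535.2, 56.3, 141.2]
orientation: [[0.988, 0.153, 0.0], [0.153, -0.988, 0.0], [0.0, -0.0, -1.0]]
wrist_force: [-0.5, 0.7, 0.5]
finger_gap: 46.2
gripper_force: 30.0
```

Emit:
servo_tool --pt "0 0 0 0 0 0 30" --pt "0 0 0 0 0 0 30"

```text
clock: 15.78
tool_pos: [535.2, 56.3, 141.2]
orientation: [[0.988, 0.153, 0.0], [0.153, -0.988, 0.0], [0.0, -0.0, -1.0]]
wrist_force: [-0.6, 1.0, 1.1]
finger_gap: 46.2
gripper_force: 30.0
```

```bash
python3 - <<'E'
from h import *
s=arm.state();print(s["clock"],s["tool_pos"].round(2),s["moment"],s["wrist_force"],s["finger_gap"],s["joint_positions"].round(2))
im,d,Q=shot("side"); save(cv2.resize(im[120:300,220:400],(540,540)),"pics/s4.png")
E
```

```text
15.7833 [535.19  56.29 141.21] [ 0.23897914  0.05362394 -0.00849861] [-0.57343027  1.03076372  1.13138899] 46.1949632434588 [-0.01  0.43  1.63  0.    1.08  1.41]
```

View pics/s4.png

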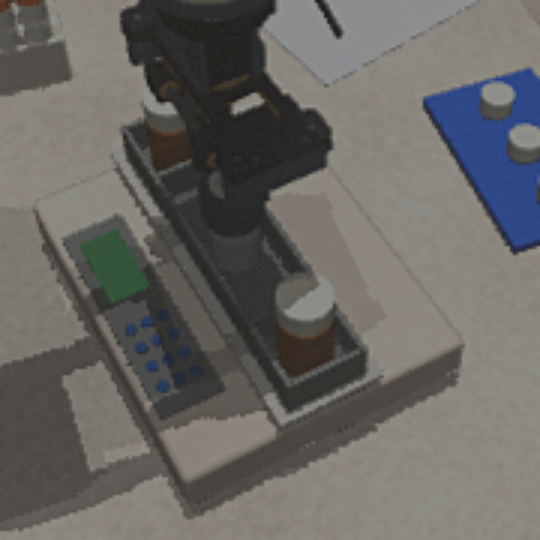

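The side view shows the fingers round the collar, with jars undisturbed. Press to about 5 mm.

Emit:
servo_tool --pt "0 0 0.004 0 0 0 30" --pt "0 0 0.008 0 0 0 30" --pt "0 0 0.0125 0 0 0 30" --pt "0 0 0.0125 0 0 0 30" --pt "0 0 0.0125 0 0 0 30" --pt "0 0 0.0125 0 0 0 30"

```text
clock: 16.33
tool_pos: [535.2, 56.3, 136.3]
orientation: [[0.988, 0.153, 0.0], [0.153, -0.988, 0.0], [0.0, -0.0, -1.0]]
wrist_force: [-1.7, 0.8, 7.3]
finger_gap: 46.4
gripper_force: 30.0
```

Emit:
servo_tool --pt "0 0 0 0 0 -0.01 30" --pt "0 0 0 0 0 -0.022 30" --pt "0 0 0 0 0 -0.034 30" --pt "0 0 0 0 0 -0.046 30" --pt "0 0 0 0 0 -0.058 30" --pt "0 0 0 0 0 -0.07 30" --pt "0 0 0 0 0 -0.082 30" --pt "0 0 0 0 0 -0.09 30" --pt "0 0 0 0 0 -0.09 30"

```text
clock: 17.08
tool_pos: [535.2, 56.2, 136.4]
orientation: [[0.906, 0.424, 0.0], [0.424, -0.906, -0.0], [0.0, 0.0, -1.0]]
wrist_force: [-2.3, -0.0, 7.3]
finger_gap: 46.6
gripper_force: 30.0
```

```bash
cat > s.py <<'E'
from h import *
s=arm.state();O=s["orientation"];print(s["clock"],s["tool_pos"].round(2),"M",s["moment"].round(3),"F",s["wrist_force"].round(1),"yaw",np.arctan2(O[1,0],O[0,0]).round(3),s["joint_positions"].round(2))
E
python3 s.py
```

```text
17.0833 [535.24  56.23 136.36] M [0.145 0.347 0.021] F [-2.3 -0.   7.3] yaw 0.438 [-0.01  0.44  1.63 -0.    1.07  1.13]
```

Emit:
servo_tool --pt "0 0 0 0 0 -0.012 30" --pt "0 0 0 0 0 -0.024 30" --pt "0 0 0 0 0 -0.036 30" --pt "0 0 0 0 0 -0.045 30" --pt "0 0 0 0 0 -0.045 30"

```text
clock: 17.5
tool_pos: [535.2, 56.2, 136.3]
orientation: [[0.837, 0.548, 0.0], [0.548, -0.837, -0.0], [0.0, 0.0, -1.0]]
wrist_force: [-1.3, 0.0, 7.7]
finger_gap: 46.6
gripper_force: 30.0
```

Emit:
servo_tool --pt "0 0 0 0 0 -0.012 30" --pt "0 0 0 0 0 -0.024 30" --pt "0 0 0 0 0 -0.036 30" --pt "0 0 0 0 0 -0.045 30" --pt "0 0 0 0 0 -0.045 30"

```text
clock: 17.92
tool_pos: [535.3, 56.2, 136.3]
orientation: [[0.751, 0.66, 0.0], [0.66, -0.751, -0.0], [0.0, 0.0, -1.0]]
wrist_force: [-1.4, 0.4, 7.3]
finger_gap: 46.4
gripper_force: 30.0
```

```bash
python3 s.py
```

```text
17.9167 [535.26  56.17 136.35] M [0.154 0.304 0.012] F [-1.4  0.4  7.3] yaw 0.721 [-0.01  0.44  1.63 -0.    1.07  0.84]
```

Emit:
servo_tool --pt "0 0 0 0 0 -0.012 30" --pt "0 0 0 0 0 -0.024 30" --pt "0 0 0 0 0 -0.036 30" --pt "0 0 0 0 0 -0.045 30" --pt "0 0 0 0 0 -0.045 30"

```text
clock: 18.33
tool_pos: [535.3, 56.2, 136.4]
orientation: [[0.651, 0.759, 0.0], [0.759, -0.651, -0.0], [0.0, 0.0, -1.0]]
wrist_force: [-1.7, -0.7, 7.5]
finger_gap: 46.8
gripper_force: 30.0
```

Emit:
servo_tool --pt "0 0 0 0 0 -0.012 30" --pt "0 0 0 0 0 -0.024 30" --pt "0 0 0 0 0 -0.036 30" --pt "0 0 0 0 0 -0.045 30" --pt "0 0 0 0 0 -0.045 30"

```text
clock: 18.75
tool_pos: [535.3, 56.2, 136.4]
orientation: [[0.537, 0.844, 0.0], [0.844, -0.537, -0.0], [0.0, 0.0, -1.0]]
wrist_force: [-2.2, 0.0, 7.9]
finger_gap: 46.4
gripper_force: 30.0
```

```bash
python3 s.py
```

```text
18.75 [535.28  56.17 136.38] M [0.074 0.274 0.024] F [-2.2  0.   7.9] yaw 1.004 [-0.01  0.44  1.63 -0.    1.07  0.56]
```

Emit:
servo_tool --pt "0 0 0 0 0 -0.012 30" --pt "0 0 0 0 0 -0.024 30" --pt "0 0 0 0 0 -0.036 30" --pt "0 0 0 0 0 -0.045 30" --pt "0 0 0 0 0 -0.045 30"

```text
clock: 19.17
tool_pos: [535.3, 56.2, 136.4]
orientation: [[0.413, 0.911, 0.0], [0.911, -0.413, -0.0], [0.0, 0.0, -1.0]]
wrist_force: [-1.3, 0.6, 7.2]
finger_gap: 47.1
gripper_force: 30.0
```

Emit:
servo_tool --pt "0 0 0 0 0 -0.012 30" --pt "0 0 0 0 0 -0.024 30" --pt "0 0 0 0 0 -0.036 30" --pt "0 0 0 0 0 -0.045 30" --pt "0 0 0 0 0 -0.045 30"

```text
clock: 19.58
tool_pos: [535.3, 56.2, 136.2]
orientation: [[0.281, 0.96, 0.0], [0.96, -0.281, -0.0], [0.0, 0.0, -1.0]]
wrist_force: [0.8, 0.6, 3.3]
finger_gap: 46.2
gripper_force: 30.0
```

```bash
python3 s.py
```

```text
19.5833 [535.33  56.17 136.18] M [ 0.025 -0.058  0.092] F [0.8 0.6 3.3] yaw 1.286 [-0.01  0.44  1.63 -0.    1.07  0.28]
```

The push force fell by 4.4 N, so the pin is in the keyway. Pushing home.

Emit:
servo_tool --pt "0 0 0.004 0 0 0 30" --pt "0 0 0.008 0 0 0 30" --pt "0 0 0.012 0 0 0 30" --pt "0 0 0.016 0 0 0 30" --pt "0 0 0.0175 0 0 0 30" --pt "0 0 0.0175 0 0 0 30" --pt "0 0 0.0175 0 0 0 30" --pt "0 0 0.0175 0 0 0 30"

```text
clock: 20.25
tool_pos: [535.4, 56.2, 129.2]
orientation: [[0.283, 0.959, 0.0], [0.959, -0.283, -0.0], [0.0, 0.0, -1.0]]
wrist_force: [-0.1, 0.0, 6.2]
finger_gap: 46.4
gripper_force: 30.0
```

Emit:
servo_tool --pt "0 0 0.0015 0 0 0 30" --pt "0 0 0.0025 0 0 0 30" --pt "0 0 0.0025 0 0 0 30" --pt "0 0 0.0025 0 0 0 30"

```text
clock: 20.58
tool_pos: [535.5, 56.2, 128.8]
orientation: [[0.283, 0.959, 0.001], [0.959, -0.283, -0.0], [0.0, 0.001, -1.0]]
wrist_force: [-4.0, -0.2, 17.0]
finger_gap: 46.6
gripper_force: 30.0
```

The force rose sharply at the stop, so the collar is home. I'll check that it holds and how the jars stand.

Emit:
servo_tool --pt "0 0 0 0 0 0 30" --pt "0 0 0 0 0 0 30" --pt "0 0 0 0 0 0 30" --pt "0 0 0 0 0 0 30" --pt "0 0 0 0 0 0 30" --pt "0 0 0 0 0 0 30"

```text
clock: 21.08
tool_pos: [535.5, 56.2, 128.8]
orientation: [[0.283, 0.959, 0.001], [0.959, -0.283, -0.0], [0.0, 0.001, -1.0]]
wrist_force: [-3.8, 1.3, 17.0]
finger_gap: 46.6
gripper_force: 30.0
```

```bash
python3 s.py; python3 - <<'E'
from h import *
im,d,Q=shot("side"); save(cv2.resize(im[120:300,220:400],(540,540)),"pics/s5.png")
for c in (C+115*sy,C-115*sy):
    m=(np.hypot(Q[...,0]-c[0],Q[...,1]-c[1])<33)&(Q[...,2]>145)&(Q[...,2]<165)
    print(m.sum(),cv2.minEnclosingCircle(Q[m][:,:2].astype(np.float32)),np.median(Q[m][:,2]))
E
```

```text
21.0833 [535.45  56.24 128.8 ] M [0.011 0.665 0.007] F [-3.8  1.3 17. ] yaw 1.284 [-0.01  0.45  1.64 -0.    1.05  0.28]
0 ((0.0, 0.0), 0.0) nan
309 ((552.546142578125, -56.54975509643555), 22.135438919067383) 155.1989638734782
  return _methods._mean(a, axis=axis, dtype=dtype,
  ret = ret.dtype.type(ret / rcount)
```

View pics/s5.png

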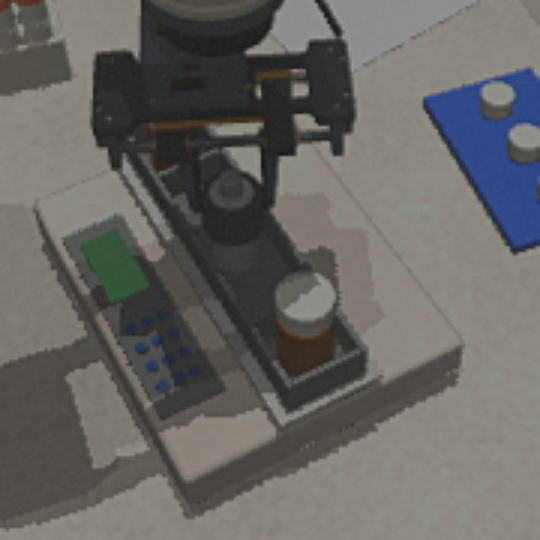

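The right jar is upright and the left jar is partly hidden behind the gripper. I'll check the collar's height, then hand in.

```bash
python3 - <<'E'
from h import *
for n in ("side","wrist"):
    im,d,Q=shot(n); r=np.hypot(Q[...,0]-535,Q[...,1]-56)
    z=Q[(r>11)&(r<21)&(Q[...,2]>130)&(Q[...,2]<172)][:,2]
    print(n,len(z),np.percentile(z,[25,50,75,95]).round(1) if len(z) else "")
    c=C+115*sy; m=(np.hypot(Q[...,0]-c[0],Q[...,1]-c[1])<33)&(Q[...,2]>145)&(Q[...,2]<165)
    if m.sum()>20: print(cv2.minEnclosingCircle(Q[m][:,:2].astype(np.float32)),np.median(Q[m][:,2]))
if 1: print(arm.hand_in())
E
```

```text
side 120 [150.7 151.6 152.5 153.8]
wrist 1703 [151.8 152.2 152.6 153.2]
((518.507568359375, 169.33888244628906), 21.924524307250977) 155.86553856185944
the job is handed in; nothing more can be done
None
```

Job handed in at about 21 s: both jars stand upright in the end cells, and the collar is keyed over the pin (push fell 4.4 N), about 12 mm down against its stop and still held with about 17 N; the rack and beaker were left alone.

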